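# Find the key that opens the stock chest

### The job

Unlock the steel stock chest on the packing bench: take the keys from the stand one at a time, push each fully into the keyhole and turn it gently counter-clockwise (from above); a key that will not turn goes back fully into the stand before you take another. When one swings the latch tongue fully round, pull that key out, leave the latch open and put that key in the small green crate, never back in the stand; the remaining keys end in the stand. Leave the pack and the tape core in front of the chest where they are, and never force a key in the lock.

Things in the scene. Friction and masses are not known exactly. Their poses are not given: they have to be found in the camera images.
- key_a: unmarked steel key, 120 mm long, about 120 g, upright in a slot of the stand; the three keys look alike there. Origin: centre of its tip (lowest point), z up along the key. Bow (grip): flat plate 60 mm wide (key x), 10 mm thick (key y), 88 to 120 mm above the tip; pinch it across y at its middle, 104 mm above the tip. Same after a half turn about z; steel all over
- key_b: second key, as key_a. The bit (lower end) of every key: flat, 36 mm wide (x), 6 mm thick (y), from the tip up to at most 43 mm; the lowest 4 mm are tapered to 28 x 3 mm; above it an 8 mm round shank. A 14 mm notch cut down to the shank sits at a different height in each key's bit; in the stand it is hidden
- key_c: third key, as key_a. Which of the three keys fits the lock is drawn anew for each start and cannot be seen or known from names or places: any may be the one (now and then two would do), so try them
- stand: fixed plywood key stand, 240 (x) x 56 (y) x 50 mm tall, origin at the centre of its underside. Three vertical slots in its top at x = -75, 0, +75 mm (y = 0), each 42 mm (x) by 12 mm (y), floor 6 mm above the underside; a key stands in each, key x along stand x, tip on the slot floor. Either end may face the robot
- chest: fixed grey steel chest, 180 (x) x 220 (y) x 75 mm tall, origin on its underside straight below the lock axis, z up, x away from the robot at yaw 0. Its lock: see keyhole and latch. A blocked key drags the latch up to 0.5 rad along: turn it back to 0 before pulling it out, since keys go fully in only with the latch within 0.1 of 0
- keyhole (a point): centre of the keyhole at the chest's top face, axes as the chest's: two crossing slots through a 20 mm plate, 40 x 10 mm along chest x (put the key in here, key x along chest x) and 40 x 12 mm 1.4 rad counter-clockwise of it (pull the turned key straight up out here). A key is fully in when its tip rests on the lock's floor, 67 mm below this point; its bow then clears the chest by 21 mm
- latch (a joint): latch angle, rad, counter-clockwise from above: 0 locked (tongue to chest -x, over the brass keeper), 1.4 end stop, open; stays where left. Engaged by a key's lowest 8 mm of travel. A fitting key turns it all the way; a wrong one is stopped hard before 0.6: keep that twist under 0.6 N m. Key play 0.1; friction 0.08 N m; not pushed by hand
- crate: small fixed green plastic crate, 200 (x) x 160 (y) x 60 mm tall, 5 mm walls and floor, open on top, origin at the centre of its underside
- pack_1: bystander, loose: dark pack with a yellow insert on top, 75 x 50 x 32 mm, between the robot and the chest; origin at the centre of its underside. Leave it alone
- tape: bystander, loose: cardboard tape core, ring 96 mm across, 48 mm tall, near the robot; origin at the centre of its underside. Leave it alone
Mind the look-alikes: they are no part of the job. Leave any black or yellow look-alike of the key_b alone.

How it is judged:
On the way:
1. a key fully in the lock has turned the latch open (value of joint latch above 1.15 rad and ((horizontal distance between key_a and keyhole below 0.01 m and height (world z) of key_a below 0.018 m) or (horizontal distance between key_b and keyhole below 0.01 m and height (world z) of key_b below 0.018 m) or (horizontal distance between key_c and keyhole below 0.01 m and height (world z) of key_c below 0.018 m))), for 0.1 s.
At the end, for the whole second after the job is handed in: The latch is open (over 1.15 rad); the key that opened it lies or leans at rest in the green crate (its tip inside the walls, under 40 mm above the crate's underside); the two other keys stand in the stand, tips within 15 mm of its underside, leaning less than 0.3 rad (value of joint latch above 1.15 rad and velocity of joint latch below 0.1 rad/s and (((x of key_a in the frame of crate between -0.1 and 0.1 m and y of key_a in the frame of crate between -0.08 and 0.08 m and z of key_a in the frame of crate below 0.04 m) and linear speed of key_a below 0.03 m/s and (x of key_b in the frame of stand between -0.12 and 0.12 m and y of key_b in the frame of stand between -0.028 and 0.028 m and z of key_b in the frame of stand below 0.015 m and angle between key_b's own z axis and vertical below 0.3 rad) and (x of key_c in the frame of stand between -0.12 and 0.12 m and y of key_c in the frame of stand between -0.028 and 0.028 m and z of key_c in the frame of stand below 0.015 m and angle between key_c's own z axis and vertical below 0.3 rad)) or ((x of key_b in the frame of crate between -0.1 and 0.1 m and y of key_b in the frame of crate between -0.08 and 0.08 m and z of key_b in the frame of crate below 0.04 m) and linear speed of key_b below 0.03 m/s and (x of key_a in the frame of stand between -0.12 and 0.12 m and y of key_a in the frame of stand between -0.028 and 0.028 m and z of key_a in the frame of stand below 0.015 m and angle between key_a's own z axis and vertical below 0.3 rad) and (x of key_c in the frame of stand between -0.12 and 0.12 m and y of key_c in the frame of stand between -0.028 and 0.028 m and z of key_c in the frame of stand below 0.015 m and angle between key_c's own z axis and vertical below 0.3 rad)) or ((x of key_c in the frame of crate between -0.1 and 0.1 m and y of key_c in the frame of crate between -0.08 and 0.08 m and z of key_c in the frame of crate below 0.04 m) and linear speed of key_c below 0.03 m/s and (x of key_a in the frame of stand between -0.12 and 0.12 m and y of key_a in the frame of stand between -0.028 and 0.028 m and z of key_a in the frame of stand below 0.015 m and angle between key_a's own z axis and vertical below 0.3 rad) and (x of key_b in the frame of stand between -0.12 and 0.12 m and y of key_b in the frame of stand between -0.028 and 0.028 m and z of key_b in the frame of stand below 0.015 m and angle between key_b's own z axis and vertical below 0.3 rad)))); the robot touches nothing.
It fails at once if two keys are out of the stand at once (tips over 30 mm above its underside, or beside it) ((not (x of key_b in the frame of stand between -0.12 and 0.12 m and y of key_b in the frame of stand between -0.028 and 0.028 m and z of key_b in the frame of stand below 0.03 m) and not (x of key_c in the frame of stand between -0.12 and 0.12 m and y of key_c in the frame of stand between -0.028 and 0.028 m and z of key_c in the frame of stand below 0.03 m)) or (not (x of key_a in the frame of stand between -0.12 and 0.12 m and y of key_a in the frame of stand between -0.028 and 0.028 m and z of key_a in the frame of stand below 0.03 m) and not (x of key_c in the frame of stand between -0.12 and 0.12 m and y of key_c in the frame of stand between -0.028 and 0.028 m and z of key_c in the frame of stand below 0.03 m)) or (not (x of key_a in the frame of stand between -0.12 and 0.12 m and y of key_a in the frame of stand between -0.028 and 0.028 m and z of key_a in the frame of stand below 0.03 m) and not (x of key_b in the frame of stand between -0.12 and 0.12 m and y of key_b in the frame of stand between -0.028 and 0.028 m and z of key_b in the frame of stand below 0.03 m))).
It fails at once if the key that opened the latch is put back in the stand (value of joint latch above 1.15 rad and (x of key_a in the frame of stand between -0.12 and 0.12 m and y of key_a in the frame of stand between -0.028 and 0.028 m and z of key_a in the frame of stand below 0.015 m and angle between key_a's own z axis and vertical below 0.3 rad) and (x of key_b in the frame of stand between -0.12 and 0.12 m and y of key_b in the frame of stand between -0.028 and 0.028 m and z of key_b in the frame of stand below 0.015 m and angle between key_b's own z axis and vertical below 0.3 rad) and (x of key_c in the frame of stand between -0.12 and 0.12 m and y of key_c in the frame of stand between -0.028 and 0.028 m and z of key_c in the frame of stand below 0.015 m and angle between key_c's own z axis and vertical below 0.3 rad)).
It fails at once if a key is forced in the lock: over 100 N between key and chest (contact force between any of key_a, key_b, key_c and chest above 100 N).
It fails at once if a bystander is moved more than 40 mm (distance of any of pack_1, tape from where it was at the start of the episode above 0.04 m).
It also fails if it takes over 72 s, if anything falls off the work surface, if the arm or the gripper's body presses on something with over 40 N, if the wrist force passes 120 N, or if a joint passes its speed limit or range.

### The arm

A 7-joint arm with a two-finger parallel gripper is mounted at the origin on the work surface. World frame = base frame: x ahead of the robot, y to its left, z up, the work surface at z = 0. Lengths are in m, angles in rad, forces in N, time in s.
With the tool pointing down it reaches from about 0.425 to 0.925 m from the base axis. Payload 6.8 kg.
Tool frame: the origin (TCP) lies between the finger pads; the fingertips stand 22 mm ahead of it and the grasp point (between the pads) lies 3 mm ahead of it; z points along the fingers, y is the line along which they close (so a half turn about z gives the same grasp; the last joint's range is limited). The gripper opens to 85 mm and grips with 20 to 120 N. Pads are 22 mm wide; open, the fingers measure 114 mm over their backs; the gripper's body (76 mm by 85 mm) begins 54 mm behind the grasp point. The pads swing forward as they close: fully open they stand 13 mm farther back than shut.
Start: joints at [-1.373, 0.477, 0.022, 1.555, -0.011, 1.109, -0.083], TCP at [0.203, 0.644, 0.253] pointing down, gripper open.
Joint ranges: [-2.96, 2.96], [-0.34, 2.1], [-1.41, 1.46], [0.24, 2.44], [-1.37, 4.51], [0.17, 1.92], [-2.96, 2.96]. Speed limits (rad/s): [2.39, 2.39, 3.14, 3.14, 3.14, 3.14, 3.14].

### API

Orientations are given as a unit quaternion [w, x, y, z].
In Python, from station import bot gives the robot as it stands.
- The arm moves only by the tool servo_tool, never from a script. Its argument "motion" is a list that holds one entry, the list of rows, each a list of 5 numbers: the opening, from 0 (shut) to 1 (fully open), then the shift along the world's x, y, z each as a share of 0.04 m, from -1 to 1, then the turn about the world's z as a share of 0.12 rad, from -1 to 1. A call has 1 to 20 rows; each row shifts and turns the commanded pose from where the row before left it; what a row does not reach is not made up. A row lasts 1/10 s, in which the tool goes at most 50 mm and 8.59 degrees, less where a joint would pass 70% of its speed; a pose out of reach is approached as far as the arm can. A call with a number of a shift or a turn outside -1 to 1 is refused whole. A call with a gripper value outside its range is refused whole. The fingers move at their own pace and stop on an object; "newtons" is the grip in N (left out, the last holds). Time passes only in rows, so rows that do not move let the fingers close. It gives the time, the measured TCP pose, the force, the opening and the grip force at its end, in the units of the state.
- bot.get_obs(): the state, without advancing time (a new reading comes with each control period).
- bot.read_camera(name): name is "scene" or "top" or "wrist"; returns (picture, depth): 384x512x3 uint8, red, green, blue; 384x512 float32, m along the optical axis (not along the pixel's ray), 0 where there is no reading.
- bot.get_calibration(name): a dict with "fovy" (degrees; the focal length in pixels is half the picture's height over the tangent of half this angle, whatever the lens; pixels are square), "cx", "cy" (the principal point, pixels), "view" (4x4, takes a point from world to camera coordinates). Camera axes: x right, y down, z forward; pixel columns grow to the right and rows downward; lengths in m; the calibration is good to about 2 mm. A picture is of the moment at which its call begins: read the wrist's pose just before it. get_calibration takes no time and is no camera call; for the wrist camera it gives the pose at the moment of the call.
- bot.hand_in(): hands the job in; it is judged then, once.
The state is a dict: "t": time; "q": joint angles; "joint_vel": joint speeds; "joint_torque": joint torques, N m; "eef_pos": TCP position; "tool_rot": TCP orientation; "contact_force": force on the tool from outside, world axes, zero at the start; "torque": the same for the moment, N m; "gripper_width": opening from 0.0 (shut) to 1.0 (fully open); "grasp_force": force on a finger pad.
Only numpy, scipy, OpenCV 4.12 (cv2) and the standard library are available. Lean on these libraries where they do the work, as an engineer would, in place of code of your own. Each camera call takes 0.05 s, during which the arm holds its last target. There are 200 camera calls.

## Working session

There is one attempt and no reset: what is moved stays moved. The work goes in short steps, Python scripts to look and compute and a tool call to move; the robot and the scene stay as the last step left them, time stands still between calls to the robot, and variables do not carry over. Pictures are saved under pics/ and viewed, at most 10 in all, crops included, and the job is handed in when it is done.

Besides the shell and the picture viewer there is one more tool, called as name([rows], argument=value, ...), one row to a line, values as JSON. servo_tool: Moves the arm, as the interface text tells. Shift numbers are shares of 0.04 m and turn numbers shares of 0.12 rad, none past 1 either way. Its arguments: {"type":"object","properties":{"motion":{"type":"array"},"newtons":{"type":"number"}},"required":["motion"]}

```bash
mkdir -p pics
cat > h.py <<'E'
import numpy as np, cv2
from station import bot
def cam(n):
    c=bot.get_calibration(n); im,d=bot.read_camera(n); return im,d,c
def pts(d,c):
    h,w=d.shape; f=h/2/np.tan(np.radians(c["fovy"])/2)
    u,v=np.meshgrid(np.arange(w),np.arange(h))
    P=np.stack([(u-c["cx"])/f*d,(v-c["cy"])/f*d,d,np.ones_like(d)],-1)
    W=P@np.linalg.inv(np.array(c["view"])).T
    W[d==0]=np.nan
    return W[...,:3]
E
python3 - <<'E'
from h import *
o=bot.get_obs(); print({k:np.round(v,3) for k,v in o.items()})
for n in ("top","scene"):
    im,d,c=cam(n); cv2.imwrite(f"pics/{n}.png",im[...,::-1]); np.save(n+"_d.npy",pts(d,c)); np.save(n+"_i.npy",im)
    print(n,c["fovy"],np.round(c["view"],2).tolist())
E
```

```text
{'t': np.float64(0.0), 'q': array([-1.373,  0.478,  0.022,  1.556, -0.012,  1.109, -0.083]), 'joint_vel': array([ 0.001,  0.   ,  0.   ,  0.   , -0.   , -0.   , -0.001]), 'joint_torque': array([ 0.0000e+00, -5.9646e+01,  1.6080e+00, -2.8119e+01,  1.2000e-02,
        1.0000e-02,  0.0000e+00]), 'eef_pos': array([0.203, 0.643, 0.252]), 'tool_rot': array([-0.   ,  0.152,  0.988, -0.001]), 'contact_force': array([0.365, 0.219, 0.497]), 'torque': array([-0.014, -0.034, -0.007]), 'grasp_force': np.float64(0.0), 'gripper_width': np.float64(0.997)}
top 53.02685425633495 [[-0.02, -1.0, -0.02, -0.04], [-0.98, 0.02, -0.17, 0.49], [0.17, 0.02, -0.98, 1.12], [0.0, 0.0, 0.0, 1.0]]
scene 51.09733339479793 [[0.82, 0.58, 0.02, -0.37], [0.42, -0.58, -0.69, -0.17], [-0.39, 0.57, -0.72, 1.29], [0.0, 0.0, 0.0, 1.0]]
```

View pics/top.png

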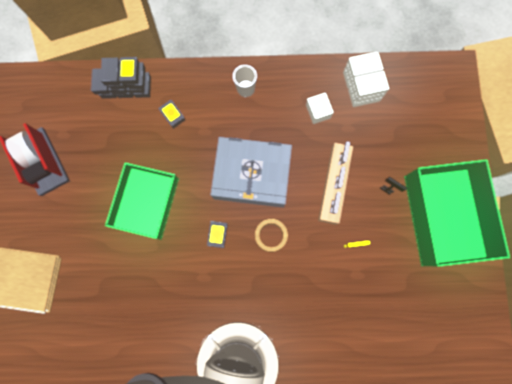

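View pics/scene.png

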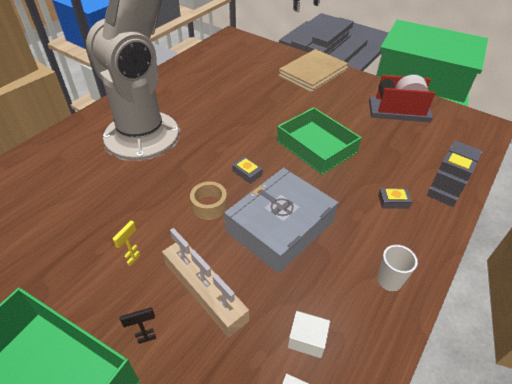

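The top view shows the stand at about (337,182), with three key bows on it. The chest is at (251,172) with its keyhole near (251,170), the small crate at (142,200), the pack at (217,234) and the tape at (271,235). The black and yellow look-alikes are at (393,185) and (357,244).

```bash
cat > m.py <<'E'
from h import *
for n in ("top","scene"):
    P=np.load(n+"_d.npy"); im=np.load(n+"_i.npy").astype(int); x,y,z=np.moveaxis(P,-1,0)
    def rect(m,l):
        m=m&np.isfinite(z); q=P[m]
        if len(q)<8: print(n,l,"few",len(q)); return
        (c,s,a)=cv2.minAreaRect((q[:,:2]*1000).astype(np.float32)); print(n,l,len(q),np.round(c,1),np.round(s,1),round(a,2),"z",np.round(np.median(q[:,2]),4), "mean",np.round(q[:,:2].mean(0)*1000,1))
    reg=(x>.35)&(x<.8)
    st=reg&(y<-.1)&(y>-.42)
    rect(st&(abs(z-.05)<.004),"standtop")
    k=(st&(z>.1)&(z<.135)).astype(np.uint8)
    N,L=cv2.connectedComponents(k,connectivity=8)
    for i in range(1,N):
        if (L==i).sum()>5: rect(L==i,"bow")
    ch=reg&(abs(y)<.2)
    g=ch&(abs(z-.075)<.005)
    N,L,S,_=cv2.connectedComponentsWithStats(g.astype(np.uint8)); rect(L==1+S[1:,4].argmax(),"chest")
    R,G,B=np.moveaxis(im,-1,0)
    gr=(G>R+50)&(G>B+40)&reg&(y>.1)&(y<.5); rect(gr&(abs(z-.06)<.006),"crate rim"); 
    h=ch&(z>.079)&(z<.12); rect(h,"above chest")
    rect((R>150)&(G>110)&(B<90)&ch&(z>.06),"brass")
E
python3 m.py
python3 - <<'E'
import cv2
a=cv2.imread('pics/top.png')[130:215,205:300]; b=cv2.imread('pics/scene.png')[165:270,215:345]
a=cv2.resize(a,(390,349),interpolation=2);b=cv2.resize(b,(400,349),interpolation=2)
cv2.imwrite('pics/c1.png',cv2.hconcat([a,b]))
E
```

```text
top standtop 1524 [ 580.6 -246.3] [213.4 503. ] 73.55 z 0.0498 mean [ 572.2 -282.7]
top bow 100 [ 596.9 -322.4] [10.  58.1] 77.49 z 0.1241 mean [ 595. -321.]
top bow 101 [ 523.5 -305.2] [10.3 57.9] 77.31 z 0.1242 mean [ 523.1 -304. ]
top bow 105 [ 451.5 -288.4] [10.5 60.1] 77.48 z 0.124 mean [ 450.5 -287.1]
top chest 4153 [563.7 -50.5] [220.6 182.9] 82.17 z 0.0753 mean [561.5 -50.7]
top crate rim 453 [482.  283.2] [161.7 199.7] 75.35 z 0.0597 mean [482.  284.1]
top above chest 231 [561.7 -50.7] [215.9 180.7] 81.24 z 0.0798 mean [552.1 -48.3]
top brass few 0
scene standtop 2872 [ 575.  -230.6] [258.6 450. ] 89.92 z 0.0486 mean [ 611.4 -287. ]
scene bow 424 [ 488.5 -297.7] [ 11.1 136.7] 76.74 z 0.122 mean [ 494.4 -300.8]
scene bow 251 [ 598.7 -323.2] [11.3 59.3] 76.23 z 0.1222 mean [ 600.8 -325.9]
scene chest 4969 [563.9 -49.8] [224.4 184.8] 82.22 z 0.0735 mean [566.7 -58.9]
scene crate rim 337 [482.1 282.1] [165.  202.5] 75.04 z 0.0574 mean [491.7 276.3]
scene above chest 37 [577.4 -65.5] [ 52.1 178.1] 60.61 z 0.0795 mean [526.3 -48.6]
scene brass few 1
```

View pics/c1.png

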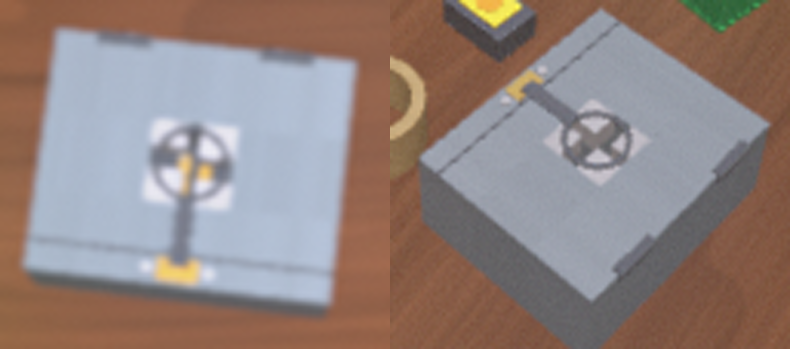

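Only one view pair was needed: the tongue points at the robot, the chest yaw is about -0.137 rad and the stand yaw about -0.23 rad. I'll move above the chest for a wrist look, turning clockwise so the last joint keeps room for the counter-clockwise unlock turn.

servo_tool([
  [[0.5,0.3,-0.96,0,-1],[0.5,0.5,-0.96,0,-1],[0.5,0.5,-0.96,0,-1],[0.5,0.5,-0.96,0,-1],[0.5,0.5,-0.96,0,-1],[0.5,0.5,-0.96,0,-1],[0.5,0.5,-0.96,0,-1],[0.5,0.5,-0.96,0,-1],[0.5,0.5,-0.96,0,-1],[0.5,0.5,-0.96,0,-1],[0.5,0.5,-0.96,0,-1],[0.5,0.5,-0.96,0,-1],[0.5,0.5,-0.96,0,-1],[0.5,0.5,-0.96,0,-1],[0.5,0.5,-0.96,0,-1],[0.5,0.5,-0.96,0,-1],[0.5,0.5,-0.96,0,-1],[0.5,0.5,-0.96,0,-1]],
], newtons=40)

```text
t: 1.9
eef_pos: [0.5556, -0.0489, 0.2531]
tool_rot: [-0.0, 0.944, 0.329, -0.0]
contact_force: [1.0, -0.0, 0.1]
gripper_width: 0.498
grasp_force: 0.0
```

```bash
cat >> h.py <<'E'
def state():
    o=bot.get_obs(); w,x,y,z=o["tool_rot"]; 
    yy=np.array([2*(x*y-w*z),1-2*(x*x+z*z)]); zz=np.array([2*(x*z+w*y),2*(y*z-w*x)])
    print("t",round(float(o["t"]),2),"p",np.round(o["eef_pos"],4),"ytool deg",round(np.degrees(np.arctan2(yy[1],yy[0])),2),"tilt",np.round(zz,3),"F",np.round(o["contact_force"],1),"T",np.round(o["torque"],2),"g",round(float(o["gripper_width"]),3),round(float(o["grasp_force"]),1),"q1,7",np.round(o["q"][[0,6]],2))
    return o
E
python3 - <<'E'
from h import *
state()
def ray(c,u,v,z,h=384):
    f=h/2/np.tan(np.radians(c["fovy"])/2); V=np.array(c["view"]); R=V[:3,:3].T; o=-R@V[:3,3]
    d=R@np.array([(u-c["cx"])/f,(v-c["cy"])/f,1]); return (o+d*(z-o[2])/d[2])[:2]
print("top",ray(bot.get_calibration("top"),251.5,169.4,.075),"scene",ray(bot.get_calibration("scene"),281.6,206.8,.075))
im,d,c=cam("wrist"); W=pts(d,c); np.save("w_d.npy",W); np.save("w_i.npy",im); cv2.imwrite("pics/w1.png",im[...,::-1])
import pickle; pickle.dump(c,open("w_c","wb")); print(np.round(c["view"],3).tolist())
E
```

```text
t 1.9 p [ 0.5556 -0.0489  0.2531] ytool deg -51.54 tilt [-0.  0.] F [ 1.  -0.   0.1] T [ 0.05 -0.03 -0.03] g 0.498 0.0 q1,7 [-0.6  -0.66]
top [ 0.56241649 -0.05071989] scene [ 0.56299899 -0.05117694]
[[0.622, -0.783, 0.0, -0.383], [-0.74, -0.588, 0.326, 0.34], [-0.256, -0.203, -0.945, 0.513], [0.0, 0.0, 0.0, 1.0]]
```

View pics/w1.png

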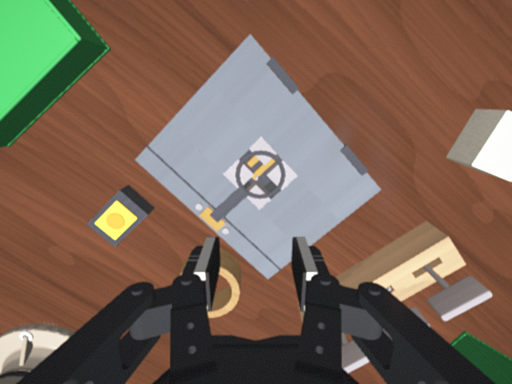

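The wrist view shows the plate and ring centred near (260,173), with the tongue pointing to the keeper at (212,218). Now I'll refine the chest pose from this view.

Run:
```python
from h import *
import pickle
c=pickle.load(open("w_c","rb")); W=np.load("w_d.npy"); im=np.load("w_i.npy").astype(int)
x,y,z=np.moveaxis(W,-1,0); z=np.nan_to_num(z); R,G,B=np.moveaxis(im,-1,0)
g=(abs(z-.075)<.006)&(np.hypot(x-.56,y+.05)<.16)&(B>R+2)&(R<200)
g=cv2.morphologyEx(g.astype(np.uint8),cv2.MORPH_OPEN,np.ones((5,5)))
q=W[g>0][:,:2]*1000; print("chest",cv2.minAreaRect(q.astype(np.float32)),np.median(z[g>0]))
m=(im.min(-1)>175)&(np.hypot(x-.5625,y+.051)<.045)
q=W[m]; print("plate",m.sum(),cv2.minAreaRect((q[:,:2]*1000).astype(np.float32)),np.median(q[:,2]))
def ray(c,u,v,z,h=384):
    f=h/2/np.tan(np.radians(c["fovy"])/2); V=np.array(c["view"]); Rr=V[:3,:3].T; o=-Rr@V[:3,3]
    d=Rr@np.array([(u-c["cx"])/f,(v-c["cy"])/f,1]); return (o+d*(z-o[2])/d[2])[:2]
print("ring",ray(c,260.5,173.5,.078),ray(c,260.5,173.5,.075))
# ring dark pixel fit
dk=(im.max(-1)<95)&(np.hypot(x-.5625,y+.051)<.03)
v,u=np.nonzero(dk); print("z dark",np.percentile(z[dk],[10,50,90]))
# stand rect in top
P=np.load("top_d.npy"); X,Y,Z=np.moveaxis(P,-1,0); I=np.load("top_i.npy").astype(int)
s=(abs(Z-.05)<.006)&(X>.38)&(X<.67)&(Y<-.23)&(Y>-.37)&(I[...,0]>I[...,2]+15)
q=P[s];print("stand",cv2.minAreaRect((q[:,:2]*1000).astype(np.float32)))
```

```text
chest ((562.0345458984375, -49.97967529296875), (219.8902130126953, 181.70628356933594), 81.98660278320312) 0.07563984788187111
plate 1482 ((560.9356689453125, -49.87965774536133), (63.827964782714844, 62.9495964050293), 82.21219635009766) 0.07566696792894861
ring [ 0.56315161 -0.0488949 ] [ 0.56256333 -0.04943731]
z dark [0.26921741 0.31206906 0.32289626]
stand ((525.00048828125, -305.5203857421875), (57.53908920288086, 240.4964599609375), 76.67872619628906)
```

servo_tool([
  [[0.5,-0.1,-0.8,0,-0.94],[0.5,-0.1,-0.8,0,-0.94],[0.5,-0.1,-0.8,0,-0.94],[0.5,-0.1,-0.8,0,-0.94],[0.5,-0.1,-0.8,0,-0.94],[0.5,-0.1,-0.8,0,-0.94],[0.5,-0.1,-0.8,0,-0.94],[0.5,-0.1,-0.8,0,-0.94],[0.5,0,0,-0.9,0],[0.5,0,0,-0.9,0],[0.5,0,0,-0.9,0],[0.4,0,0,-0.8,0],[0.4,0,0,0,0],[0.4,0,0,0,0]],
])

```text
t: 3.35
eef_pos: [0.5231, -0.3037, 0.1136]
tool_rot: [0.0, 0.994, -0.113, -0.0]
contact_force: [0.0, -0.2, -0.6]
gripper_width: 0.398
grasp_force: 0.0
```

Run:
```python
from h import *
state()
im,d,c=cam("wrist"); cv2.imwrite("pics/w2.png",im[...,::-1])
```

```text
t 3.35 p [ 0.5231 -0.3037  0.1136] ytool deg -103.0 tilt [-0.001 -0.   ] F [ 0.  -0.2 -0.6] T [-0.02  0.01  0.02] g 0.398 0.0 q1,7 [-0.14 -0.83]
```

View pics/w2.png

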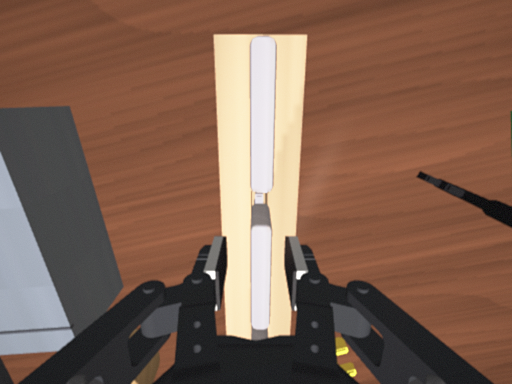

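servo_tool([
  [[0,0,0,0,0],[0,0,0,0,0],[0,0,0,0,0],[0,0,0,0,0],[0,0,0,0,0],[0,0,0,0.5,0],[0,0,0,1,0],[0,0,0,1,0],[0,0,0,0.2,0],[0,0,0,0,0]],
], newtons=60)

```text
t: 4.4
eef_pos: [0.524, -0.3038, 0.223]
tool_rot: [0.0, 0.994, -0.113, 0.002]
contact_force: [0.4, 0.0, -1.4]
gripper_width: 0.105
grasp_force: 59.5
```

```bash
cat > k.py <<'E'
from h import *
# key in hand: bow/shank points seen by scene cam near the tool
o=state(); p=o["eef_pos"]
for n in ("scene","top"):
    im,d,c=cam(n); W=pts(d,c); x,y,z=np.moveaxis(W,-1,0)
    I=im.astype(int)
    r=np.hypot(x-p[0],y-p[1]); 
    m=(r<.035)&(z<p[2]-.03)&(z>p[2]-.125)
    if m.sum()>10:
        q=W[m]; print(n,m.sum(),"zmin-tcp",np.round(np.percentile(q[:,2]-p[2],[1,5]),4))
        lo=q[q[:,2]<p[2]-.065]
        if len(lo)>8: print(" bit rect",cv2.minAreaRect((lo[:,:2]*1000).astype(np.float32)),len(lo))
E
python3 k.py
```

```text
t 4.4 p [ 0.524  -0.3038  0.223 ] ytool deg -102.97 tilt [ 0.003 -0.001] F [ 0.4  0.  -1.4] T [ 0.03 -0.04 -0.01] g 0.105 59.5 q1,7 [-0.23 -0.92]
scene 180 zmin-tcp [-0.1061 -0.1028]
 bit rect ((525.2440795898438, -304.0745849609375), (7.286472797393799, 37.08808898925781), 80.20411682128906) 141
```

servo_tool([
  [[0,0.13,0.9,0,0.1],[0,0.13,0.9,0,0.1],[0,0.13,0.9,0,0.1],[0,0.13,0.9,0,0.1],[0,0.13,0.9,0,0.1],[0,0.13,0.9,0,0.1],[0,0.13,0.9,-0.4,0.1],[0,0,0,-0.2,0.04],[0,0,0,0,0],[0,0,0,0,0]],
])

```text
t: 5.5
eef_pos: [0.5587, -0.0526, 0.1966]
tool_rot: [0.001, 0.998, -0.07, -0.001]
contact_force: [-0.5, -1.2, -1.3]
gripper_width: 0.101
grasp_force: 59.3
```

```bash
python3 k.py
python3 - <<'E'
from h import *
im,d,c=cam("scene"); a=im[120:260,210:350]
im2,d,c=cam("wrist"); b=im2
cv2.imwrite("pics/s2.png",cv2.hconcat([cv2.resize(a,(384,384),interpolation=2),cv2.resize(b[:,60:444],(384,384))])[...,::-1])
E
```

```text
t 5.5 p [ 0.5587 -0.0526  0.1966] ytool deg -97.99 tilt [-0.002 -0.001] F [-0.5 -1.2 -1.3] T [ 0.   -0.06 -0.02] g 0.101 59.3 q1,7 [-0.7  -1.27]
scene 461 zmin-tcp [-0.1248 -0.1244]
 bit rect ((560.0198974609375, -54.1590576171875), (69.1921615600586, 64.51089477539062), 44.41698455810547) 428
top 254 zmin-tcp [-0.1245 -0.1241]
 bit rect ((554.6875, -52.52888870239258), (60.65671920776367, 67.23896789550781), 7.5172929763793945) 253
```

View pics/s2.png

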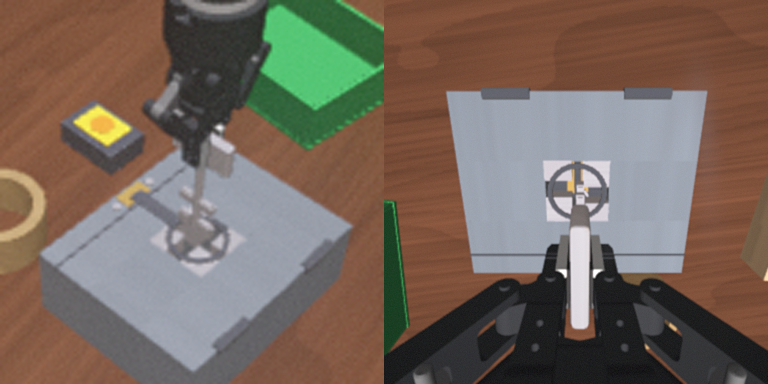

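servo_tool([
  [[0,0.08,0.06,0,0],[0,0,0,-0.3,0],[0,0,0,-0.25,0],[0,0,0,-0.1,0],[0,0,0,0,0]],
])

```text
t: 6.2
eef_pos: [0.562, -0.0491, 0.1702]
tool_rot: [0.0, 0.998, -0.069, -0.001]
contact_force: [-0.1, -0.4, -1.3]
gripper_width: 0.105
grasp_force: 59.3
```

```bash
python3 -c "
from h import *
state()"
```

```text
t 6.2 p [ 0.562  -0.0491  0.1702] ytool deg -97.91 tilt [-0.002 -0.   ] F [-0.1 -0.4 -1.3] T [0.   0.02 0.04] g 0.105 59.3 q1,7 [-0.67 -1.24]
```

servo_tool([
  [[0,0,-0.02,-0.35,0],[0,0,0,-0.4,0],[0,0,0,-0.3,0],[0,0,0,-0.2,0],[0,0,0,-0.12,0],[0,0,0,0,0]],
])

```text
t: 6.8
eef_pos: [0.5636, -0.0507, 0.1171]
tool_rot: [0.0, 0.998, -0.069, 0.001]
contact_force: [-0.7, -0.1, 3.7]
gripper_width: 0.106
grasp_force: 60.4
```

```bash
python3 -c "
from h import *
state()"
```

```text
t 6.8 p [ 0.5636 -0.0507  0.1171] ytool deg -97.94 tilt [ 0.001 -0.   ] F [-0.7 -0.1  3.7] T [-0.17  0.16 -0.02] g 0.106 60.4 q1,7 [-0.61 -1.18]
```

servo_tool([
  [[0,0,0,-0.05,0],[0,0,0,-0.05,0],[0,0,0,0,0]],
])

```text
t: 7.1
eef_pos: [0.566, -0.0512, 0.1164]
tool_rot: [-0.001, 0.998, -0.069, 0.003]
contact_force: [-4.3, 1.6, 30.3]
gripper_width: 0.106
grasp_force: 65.5
```

```bash
python3 -c "
from h import *
state()"
```

```text
t 7.1 p [ 0.566  -0.0512  0.1164] ytool deg -97.97 tilt [0.007 0.001] F [-4.3  1.6 30.3] T [ 0.3   1.28 -0.03] g 0.106 65.5 q1,7 [-0.61 -1.18]
```

servo_tool([
  [[0,-0.02,0,0.07,0],[0,0,0,0,1],[0,0,0,0,1],[0,0,0,0,0.5],[0,0,0,0,0]],
])

```text
t: 7.6
eef_pos: [0.5636, -0.0504, 0.1167]
tool_rot: [-0.0, 0.997, 0.081, 0.002]
contact_force: [-0.3, -0.2, 9.7]
gripper_width: 0.108
grasp_force: 62.0
```

```bash
python3 -c "
from h import *
state()"
```

```text
t 7.6 p [ 0.5636 -0.0504  0.1167] ytool deg -80.66 tilt [0.004 0.001] F [-0.3 -0.2  9.7] T [ 0.02  0.07 -0.05] g 0.108 62.0 q1,7 [-0.56 -0.94]
```

servo_tool([
  [[0,0,0,0,0.7],[0,0,0,0,0.5],[0,0,0,0,0]],
])

```text
t: 7.9
eef_pos: [0.5636, -0.0501, 0.1167]
tool_rot: [-0.0, 0.988, 0.153, 0.002]
contact_force: [-0.4, 1.3, 8.8]
gripper_width: 0.107
grasp_force: 62.1
```

```bash
python3 -c "
from h import *
state()"
```

```text
t 7.9 p [ 0.5636 -0.0501  0.1167] ytool deg -72.4 tilt [0.003 0.001] F [-0.4  1.3  8.8] T [ 0.22  0.15 -0.02] g 0.107 62.1 q1,7 [-0.54 -0.82]
```

servo_tool([
  [[0,0,0,0,0.5],[0,0,0,0,0.5],[0,0,0,0,0]],
])

```text
t: 8.2
eef_pos: [0.5635, -0.0499, 0.1167]
tool_rot: [-0.0, 0.977, 0.212, 0.002]
contact_force: [-0.3, 1.3, 9.6]
gripper_width: 0.106
grasp_force: 62.2
```

```bash
python3 -c "
from h import *
state()"
```

```text
t 8.2 p [ 0.5635 -0.0499  0.1167] ytool deg -65.51 tilt [0.003 0.001] F [-0.3  1.3  9.6] T [0.34 0.25 0.03] g 0.106 62.2 q1,7 [-0.51 -0.73]
```

servo_tool([
  [[0,0,0,0,0.5],[0,0,0,0,0.5],[0,0,0,0,0]],
])

```text
t: 8.5
eef_pos: [0.5634, -0.0498, 0.1167]
tool_rot: [-0.0, 0.963, 0.27, 0.002]
contact_force: [-0.3, 0.7, 9.8]
gripper_width: 0.106
grasp_force: 62.2
```

```bash
python3 -c "
from h import *
state()
im,d,c=cam('scene'); im2,d,c=cam('wrist')
cv2.imwrite('pics/s3.png',cv2.hconcat([cv2.resize(im[150:260,220:340],(384,384),interpolation=2),cv2.resize(im2[:,60:444],(384,384))])[...,::-1])"
```

```text
t 8.5 p [ 0.5634 -0.0498  0.1167] ytool deg -58.64 tilt [0.003 0.001] F [-0.3  0.7  9.8] T [ 0.47  0.38 -0.08] g 0.106 62.2 q1,7 [-0.49 -0.63]
```

View pics/s3.png

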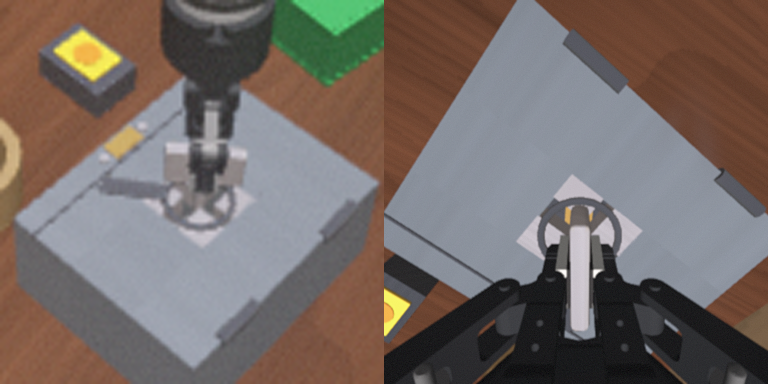

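The tongue at (135,188) has left the brass keeper and follows the key, so this key fits. I'll keep turning.

servo_tool([
  [[0,0,0,0,0.8],[0,0,0,0,0.8],[0,0,0,0,0.8],[0,0,0,0,0.8],[0,0,0,0,0.8],[0,0,0,0,0.8],[0,0,0,0,0.8],[0,0,0,0,0.4],[0,0,0,0,0]],
])

```text
t: 9.5
eef_pos: [0.5626, -0.0492, 0.1167]
tool_rot: [-0.001, 0.806, 0.592, 0.001]
contact_force: [-3.3, 2.2, 12.5]
gripper_width: 0.105
grasp_force: 62.5
```

```bash
python3 -c "
from h import *
state()"
```

```text
t 9.5 p [ 0.5626 -0.0492  0.1167] ytool deg -17.4 tilt [0.001 0.002] F [-3.3  2.2 12.5] T [ 0.83  1.03 -0.07] g 0.105 62.5 q1,7 [-0.35 -0.05]
```

servo_tool([
  [[0,0,0,0.2,0],[0,0,0,0.4,0],[0,0,0,0.4,0],[0,0,0,0,0]],
])

```text
t: 9.9
eef_pos: [0.5635, -0.0504, 0.1572]
tool_rot: [0.001, 0.806, 0.591, 0.002]
contact_force: [0.8, 1.4, -1.7]
gripper_width: 0.11
grasp_force: 60.6
```

```bash
python3 -c "
from h import *
state()"
```

```text
t 9.9 p [ 0.5635 -0.0504  0.1572] ytool deg -17.49 tilt [ 0.004 -0.   ] F [ 0.8  1.4 -1.7] T [-0.05 -0.04 -0.01] g 0.11 60.6 q1,7 [-0.38 -0.08]
```

servo_tool([
  [[0,0,0,0.9,0],[0,0,0,0.7,0],[0,-0.23,0.93,0,0],[0,-0.23,0.93,0,0],[0,-0.23,0.93,0,0],[0,-0.23,0.93,0,0],[0,-0.23,0.93,0,0],[0,-0.23,0.93,0,0],[0,-0.23,0.93,0,0],[0,-0.23,0.93,0,0],[0,-0.23,0.93,0,0],[0,0,0,-0.8,0],[0,0,0,-0.8,0],[0,0,0,-0.6,0],[0,0,0,-0.25,0],[0,0,0,0,0]],
])

```text
t: 11.5
eef_pos: [0.4784, 0.2841, 0.1197]
tool_rot: [0.0, 0.806, 0.592, -0.002]
contact_force: [-0.9, -0.8, 0.1]
gripper_width: 0.105
grasp_force: 60.5
```

```bash
python3 -c "
from h import *
state()"
```

```text
t 11.5 p [0.4784 0.2841 0.1197] ytool deg -17.47 tilt [-0.002 -0.002] F [-0.9 -0.8  0.1] T [ 0.04 -0.07  0.  ] g 0.105 60.5 q1,7 [-0.91 -0.75]
```

servo_tool([
  [[0,0,0,-0.12,0],[0,0,0,0,0],[0.4,0,0,0,0],[0.8,0,0,0,0],[0.8,0,0,0,0],[1,0,0,0,0],[1,0,0,0.3,0],[1,0,0,1,0],[1,0,0,1,0],[1,0,0,1,0],[1,0,-1,0.5,0],[1,0,-1,0,0],[1,0,-1,0,0],[1,0,0,0,0]],
])

```text
t: 12.9
eef_pos: [0.4795, 0.1585, 0.2698]
tool_rot: [0.0, 0.809, 0.588, 0.0]
contact_force: [0.4, 0.0, -0.2]
gripper_width: 0.996
grasp_force: 0.0
```

```bash
python3 -c "
from h import *
state()
im,d,c=cam('scene'); im2,d2,c2=cam('top')
cv2.imwrite('pics/s4.png',cv2.hconcat([cv2.resize(im[90:280,160:370],(400,362),interpolation=2),cv2.resize(im2[120:250,90:370],(400,186),interpolation=2) if 0 else cv2.resize(im2[130:250,95:215],(362,362),interpolation=2)])[...,::-1])
W=pts(d,c);x,y,z=np.moveaxis(W,-1,0);I=im.astype(int)
m=(abs(x-.482)<.1)&(abs(y-.283)<.1)&(I[...,1]<I[...,0]+25)&(z<.16)
q=W[m];print(len(q),np.round(np.nanmin(q,0),3),np.round(np.nanmax(q,0),3))"
```

```text
t 12.9 p [0.4795 0.1585 0.2698] ytool deg -17.95 tilt [ 0.001 -0.001] F [ 0.4  0.  -0.2] T [ 0.02  0.05 -0.02] g 0.996 0.0 q1,7 [-0.85 -0.65]
669 [ 0.382  0.183 -0.005] [0.582 0.36  0.075]
```

View pics/s4.png

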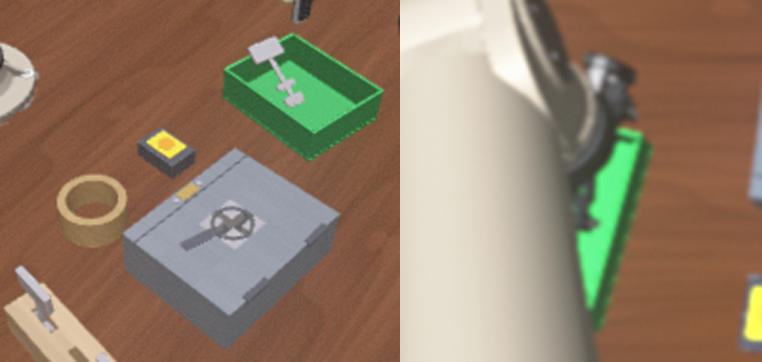

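The picture shows the opening key leaning in the crate, its tip on the floor at (293,98) and its bow on the wall. The tongue has swung to (185,243), so the latch is open. The gripper is clear of everything, so I'm handing in.

```bash
python3 -c "
from h import *
print(bot.hand_in())"
```

```text
the job is handed in; nothing more can be done
None
```

I handed the job in at about 13 s: the first key I tried (from the middle slot) opened the latch and now leans in the green crate with its tip on the floor; the other two were never touched and stay in the stand, and the hand-in returned no verdict.

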